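# Find the serving slice with the loose handle

## Task

One of the three brass serving slices on the rack has a loose handle: swing each handle to the left and then to the right until you find the one that gives both ways. Lay that slice flat and lengthwise, without dropping it, in the wide compartment of the repair tray, handle towards you, and leave its handle plainly swung to one side so that the repairer sees the fault. Leave the two sound slices lying in their places in the rack and do not disturb the other goods.

Things in the scene. Friction and masses are not known exactly. Their poses are not given: they have to be found in the camera images.
- slice_a: Serving slice a, about 0.2 kg, 265 mm long, one of three that look the same: flat brass blade with a round tip, a cranked brass neck, and a wooden handle. Origin: underside of the blade at its centre; x to the blade's tip, z up. The blade is 4 mm thick and 56 mm wide, from x = -45 to +73 mm; the neck rises from it to a ferrule (18 mm) at x = -70 to -87 mm, 32 mm above the underside. The whole lies stably on its blade with the handle held clear of the surface.
- blade_a (a point): Centre of slice a's blade, 2 mm above its underside; axes as slice a.
- grip_a (a point): Centre of slice a's wooden handle, 52 mm behind the joint; x points along the handle to the blade. The handle is straight, 100 mm long (plus a 6 mm end cap), 16 mm wide, 18 mm high, its centre line 32 mm above the blade's underside.
- handle_a (a joint): Angle of slice a's handle to its blade, rad, about a vertical axis in the ferrule, 86 mm behind the blade's centre (and 52 mm from the handle's centre); 0 straight, positive with the handle's end swung to the left (as seen with the blade pointing away from you). A sound joint is stiff: it gives less than 0.03 rad under 8 N at the handle's end and springs back to 0. A loose one yields to less than 1 N there, swings up to 0.22 rad either way and stays where it is left.
- slice_b: Serving slice b, about 0.2 kg, 265 mm long, one of three that look the same: flat brass blade with a round tip, a cranked brass neck, and a wooden handle. Origin: underside of the blade at its centre; x to the blade's tip, z up. The blade is 4 mm thick and 56 mm wide, from x = -45 to +73 mm; the neck rises from it to a ferrule (18 mm) at x = -70 to -87 mm, 32 mm above the underside. The whole lies stably on its blade with the handle held clear of the surface.
- blade_b (a point): Centre of slice b's blade, 2 mm above its underside; axes as slice b.
- grip_b (a point): Centre of slice b's wooden handle, 52 mm behind the joint; x points along the handle to the blade. The handle is straight, 100 mm long (plus a 6 mm end cap), 16 mm wide, 18 mm high, its centre line 32 mm above the blade's underside.
- handle_b (a joint): Angle of slice b's handle to its blade, rad, about a vertical axis in the ferrule, 86 mm behind the blade's centre (and 52 mm from the handle's centre); 0 straight, positive with the handle's end swung to the left (as seen with the blade pointing away from you). A sound joint is stiff: it gives less than 0.03 rad under 8 N at the handle's end and springs back to 0. A loose one yields to less than 1 N there, swings up to 0.22 rad either way and stays where it is left.
- slice_c: Serving slice c, about 0.2 kg, 265 mm long, one of three that look the same: flat brass blade with a round tip, a cranked brass neck, and a wooden handle. Origin: underside of the blade at its centre; x to the blade's tip, z up. The blade is 4 mm thick and 56 mm wide, from x = -45 to +73 mm; the neck rises from it to a ferrule (18 mm) at x = -70 to -87 mm, 32 mm above the underside. The whole lies stably on its blade with the handle held clear of the surface.
- blade_c (a point): Centre of slice c's blade, 2 mm above its underside; axes as slice c.
- grip_c (a point): Centre of slice c's wooden handle, 52 mm behind the joint; x points along the handle to the blade. The handle is straight, 100 mm long (plus a 6 mm end cap), 16 mm wide, 18 mm high, its centre line 32 mm above the blade's underside.
- handle_c (a joint): Angle of slice c's handle to its blade, rad, about a vertical axis in the ferrule, 86 mm behind the blade's centre (and 52 mm from the handle's centre); 0 straight, positive with the handle's end swung to the left (as seen with the blade pointing away from you). A sound joint is stiff: it gives less than 0.03 rad under 8 N at the handle's end and springs back to 0. A loose one yields to less than 1 N there, swings up to 0.22 rad either way and stays where it is left.
- rack: Fixed wooden board, 198 x 320 x 12 mm, with three slices 100 mm apart, handles hanging clear over its near edge. Origin: underside below the middle blade's centre; x along the blades, away from the robot. Each blade lies on the board between two ribs, 90 mm long, 10 mm high, 2 mm clear of it each side (a sound slice can turn as a whole up to 0.04 rad); a cross rib stands 6 mm beyond the tips.
- bed (a point): Centre of the floor of the wide compartment of the repair tray, 5 mm above the table; x along the compartment (away from the robot), z up. The fixed pale wooden tray has two compartments side by side: the wide one is 290 x 88 mm inside, the narrow one (290 x 50 mm, on its -y side) holds a finial; walls 5 mm thick, their tops 16 mm above the table. A slice is centred in it with its blade's centre at x = +59 mm.
- weight: Bystander: small brass weight, 24 mm across, 29 mm high, on the rack's back ledge. Origin: centre of its underside.
- finial: Bystander: brass finial, 28 mm across, 38 mm high, in the tray's narrow compartment. Origin: centre of its underside.
- pot: Bystander: brass bowl, 90 mm across, 60 mm high, beyond the rack and tray. Origin: centre of its underside.
- candlestick: Bystander: brass candlestick, 90 mm foot, 132 mm high, on the left. Origin: centre of its underside.
- bell: Bystander: copper table bell, 76 mm across, 105 mm high, beyond the tray. Origin: centre of its underside.
- polish: Bystander: amber jar of polish, 56 mm across, 90 mm high, on the right. Origin: centre of its underside.
- brush: Bystander: wooden brush 190 mm long lying on the right.

How it is judged:
By the outcome, as a careful person would: the job done as asked, in the order asked, and still so for the second after the job is handed in, with the robot touching nothing.
It also fails if it takes over 64 s, if anything falls off the work surface, if the arm or the gripper's body presses on something with over 40 N, if the wrist force passes 120 N, or if a joint passes its speed limit or range.

## Robot

A 6-joint arm with a two-finger parallel gripper is mounted at the origin on the work surface. World frame = base frame: x ahead of the robot, y to its left, z up, the work surface at z = 0. Lengths are in mm, angles in rad, forces in N, time in s.
With the tool pointing down it reaches from about 350 to 975 mm from the base axis. Payload 7.1 kg.
Tool frame: the origin (TCP) lies on the front face of the gripper's body, between the roots of the fingers; the fingertips stand 80 mm ahead of it and the grasp point (between the pads) lies 61 mm ahead of it (ctrl.tcp_to_grasp is the distance from the TCP to the grasp point, in mm); z points along the fingers, y is the direction in which the jaws open and shut (so a half turn about z gives the same grasp; the last joint's range is limited). The gripper opens to 88 mm and grips with 3 to 60 N. Pads are 20 mm wide; open, the fingers measure 115 mm over their backs; the gripper's body (75 mm by 178 mm) begins 61 mm behind the grasp point.
Start: joints at [-1.304, 0.423, 1.63, -0, 1.089, -0.019], TCP at [176.222, -599.626, 302.675] pointing down, gripper open.
Joint ranges: [-3, 3], [-0.9, 2.11], [0.09, 2.58], [-1.31, 4.45], [0.11, 2.69], [-2.54, 2.54]. Speed limits (rad/s): [2.39, 2.39, 3.01, 3.14, 3.14, 3.14].

## Interface

Orientations are given as a rotation vector (axis times angle).
In Python, from workcell import telemetry, get_image, ctrl gives the robot as it stands.
- The arm moves only by the tool send_rows, never from a script. Its argument "rows" is a list of rows, each a list of 5 numbers: the shift along the tool's x, y, z in m, then the turn about the tool's z in rad, then the opening, from -1 (shut) to 1 (fully open). A call has 1 to 5 rows; each row shifts and turns the commanded pose from where the row before left it, along the tool's axes as they then stand; what a row does not reach is not made up. A row lasts 1/10 s, in which the tool goes at most 50 mm and 8.59 degrees, less where a joint would pass 70% of its speed; a pose out of reach is approached as far as the arm can. A call with a gripper value outside its range is refused whole. The fingers move at their own pace and stop on an object; the grip force is fixed at half the most. Time passes only in rows, so rows that do not move let the fingers close. It gives the time, the measured TCP pose, the force and the opening at its end, in the units of the state.
- telemetry.get_obs(): the state, without advancing time (a new reading comes with each control period).
- get_image(name): name is "scene" or "top" or "wrist"; returns a dict with "color" (420x560x3 uint8, blue, green, red), "z_map" (420x560 float32, mm along the optical axis (not along the pixel's ray), 0 where there is no reading), "camera_matrix" (3x3 intrinsics, pixels), "rvec" (rotation vector, rad) and "tvec" (3), from world to camera coordinates, as OpenCV has them. Camera axes: x right, y down, z forward; pixel columns grow to the right and rows downward; lengths in mm; the calibration is good to about 2 mm. A picture is of the moment at which its call begins.
- ctrl.close_job(): hands the job in, once; it reports no verdict.
The state is a dict: "t": time; "qpos": joint angles; "qvel": joint speeds; "joint_torque": joint torques, N m; "ee_pos": TCP position; "orientation": TCP orientation; "ft_force": force on the tool from outside, world axes, zero at the start; "moment": the same for the moment, N m; "width": finger opening in mm.
Only numpy, scipy, OpenCV 4.12 (cv2) and the standard library are available. Lean on these libraries where they do the work, as an engineer would, in place of code of your own. Each camera call takes 0.05 s, during which the arm holds its last target.

## Working session

There is one attempt and no reset: what is moved stays moved. The work goes in short steps, Python scripts to look and compute and a tool call to move; the robot and the scene stay as the last step left them, time stands still between calls to the robot, and variables do not carry over. Pictures are saved under pics/ and viewed, and the job is handed in when it is done.

Besides the shell and the picture viewer there is one more tool, called after "Emit:" by a JSON object that holds its "api" and its "payload", one argument or row to a line. send_rows: Moves the arm, as the interface text tells. Its arguments: {"type":"object","properties":{"rows":{"type":"array"}},"required":["rows"]}

```bash
ls; mkdir -p pics
python3 - <<'E'
from workcell import telemetry, get_image, ctrl
import cv2
o=telemetry.get_obs()
for k,v in o.items(): print(k,v)
for n in ("scene","top","wrist"):
    d=get_image(n); cv2.imwrite(f"pics/{n}0.png",d["color"]); print(n,d["rvec"],d["tvec"],d["camera_matrix"])
E
```

```text
pics
t 0.0
qpos [-1.30397928e+00  4.23859870e-01  1.63066770e+00  3.66261451e-05
  1.08858973e+00 -1.90038385e-02]
qvel [-0.00276215 -0.00061282 -0.00200044  0.00047587  0.00074053 -0.00024791]
joint_torque [ 2.57902080e-03 -5.44614029e+01 -2.73664767e+01  6.45595347e-02
  2.27769365e-02 -1.33560238e-04]
ee_pos [ 176.13378797 -599.22769372  301.89848196]
orientation [-3.10806852e+00 -4.47197231e-01  2.45306298e-04]
ft_force [-0.34733599 -0.24685471 -0.52944862]
moment [0.04931124 0.02846471 0.01869922]
width 87.74165100702369
scene [ 1.27365357  2.48053022 -0.69796726] [ 338.90334385 -361.64170919 1781.94708847] [[536.52132569   0.         268.09031603]
 [  0.         536.52132569 203.67192913]
 [  0.           0.           1.        ]]
top [ 2.17306869 -2.19200835  0.11252065] [ -22.31049036  599.57983304 1592.0366358 ] [[489.54242461   0.         273.6281975 ]
 [  0.         489.54242461 202.12195006]
 [  0.           0.           1.        ]]
wrist [-2.31469666  1.73110994  0.26489775] [-624.88456933  -36.67497493  392.03377649] [[340.49480607   0.         283.73636062]
 [  0.         340.49480607 209.08813974]
 [  0.           0.           1.        ]]
```

View pics/scene0.png

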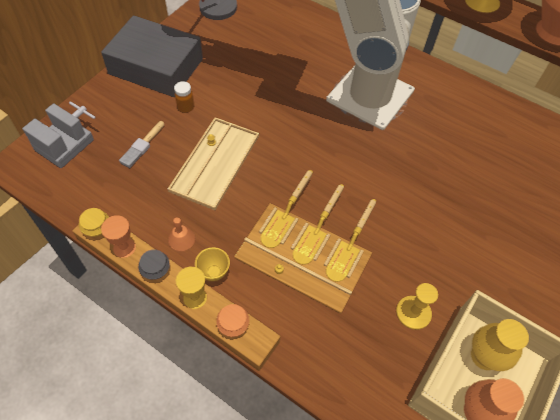

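View pics/top0.png

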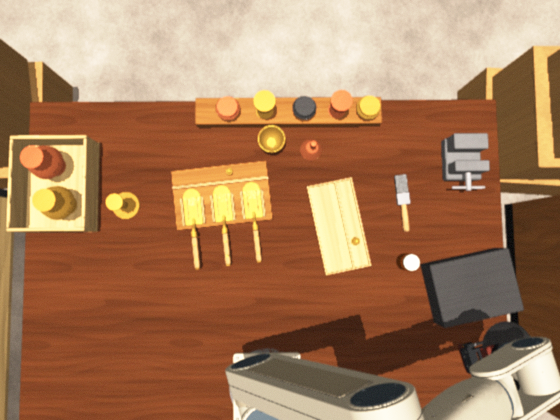

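View pics/wrist0.png

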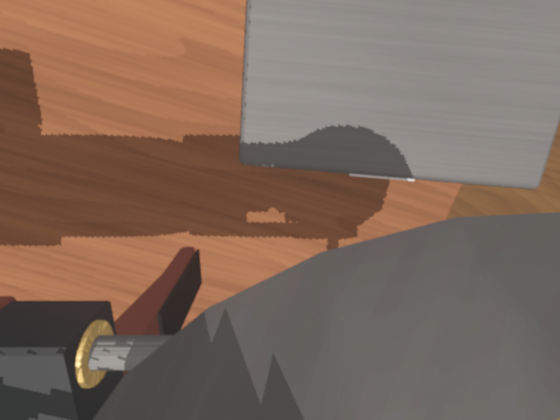

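The scene camera shows the rack with three slices at about (310,240) and the tray at (215,160). In the top view the handles are near (195,250), (227,248) and (257,243), and the tray is near (339,226).

```bash
cat > h.py <<'E'
import numpy as np, cv2
from workcell import telemetry, get_image, ctrl
from scipy.spatial.transform import Rotation as R
def world(d):
    K=d["camera_matrix"];z=d["z_map"].astype(float);h,w=z.shape
    u,v=np.meshgrid(np.arange(w),np.arange(h))
    p=np.stack([(u-K[0,2])/K[0,0]*z,(v-K[1,2])/K[1,1]*z,z],-1)
    Rm=cv2.Rodrigues(d["rvec"])[0]
    P=(p-d["tvec"].ravel())@Rm
    P[z==0]=np.nan
    return P
def atz(d,u,v,Z):
    K=d["camera_matrix"];Rm=cv2.Rodrigues(d["rvec"])[0]
    r=Rm.T@np.array([(u-K[0,2])/K[0,0],(v-K[1,2])/K[1,1],1]);c=-Rm.T@d["tvec"].ravel()
    return c+r*(Z-c[2])/r[2]
def proj(d,P):
    return cv2.projectPoints(np.array(P,float).reshape(-1,3),d["rvec"],d["tvec"],d["camera_matrix"],None)[0][:,0]
E
python3 - <<'E'
from h import *
d=get_image("top");P=world(d)
cv2.imwrite("pics/topz.png",cv2.resize(d["color"][140:290,160:380],None,fx=3.6,fy=3.6,interpolation=cv2.INTER_CUBIC))
for u,v in [(195,230),(197,266),(225,227),(227,263),(256,222),(259,259),(192,208),(223,205),(251,202),(340,240),(330,230),(229,171)]:
    print(u,v,P[v,u].round(0))
# handle pixels by height
for n,(u0,u1) in dict(a=(186,210),b=(216,238),c=(246,268)).items():
    q=P[225:272,u0:u1].reshape(-1,3); q=q[(q[:,2]>35)&(q[:,0]<560)]
    m=q[:,:2].mean(0);s=np.linalg.svd(q[:,:2]-m)[2][0]; print(n,len(q),q.mean(0),np.arctan2(s[1],s[0]),q.min(0),q.max(0))
o=telemetry.get_obs(); print(R.from_rotvec(o["orientation"]).as_matrix().round(3))
w=get_image("wrist"); Rm=cv2.Rodrigues(w["rvec"])[0]; c=-Rm.T@w["tvec"].ravel()
T=R.from_rotvec(o["orientation"]).as_matrix(); print("cam in tool",T.T@(c-o["ee_pos"]),(T.T@Rm.T).round(3))
E
```

```text
195 230 [510. 235.   1.]
197 266 [393. 222.  46.]
225 227 [518. 132.  40.]
227 263 [402. 125.  52.]
256 222 [536.  32.  -2.]
259 259 [413.  22.  48.]
192 208 [583. 243.  19.]
223 205 [592. 140.  20.]
251 202 [602.  48.  11.]
340 240 [ 473. -249.   -0.]
330 230 [ 506. -215.    6.]
229 171 [703. 119.  36.]
a 217 [447.71228803 228.02089773  49.40394502] -3.0349943189276707 [383.40903451 215.37787774  35.17804756] [522.26290555 242.51239277  62.13920404]
b 200 [457.13104794 128.91688388  49.62536077] -3.0394920252939777 [395.09336003 115.79452806  35.54741381] [524.49860304 141.19417401  58.45369719]
c 187 [465.23307598  29.75490449  50.17802711] -3.0354455915927807 [403.73616703  18.30927821  40.45449244] [523.42959899  44.00129654  58.78044903]
[[ 0.959  0.282 -0.   ]
 [ 0.282 -0.959  0.001]
 [ 0.    -0.001 -1.   ]]
cam in tool [ 81.28929945   1.00883347 -81.88782182] [[ 0.    -0.955 -0.296]
 [ 1.     0.001 -0.001]
 [ 0.001 -0.296  0.955]]
```

View pics/topz.png

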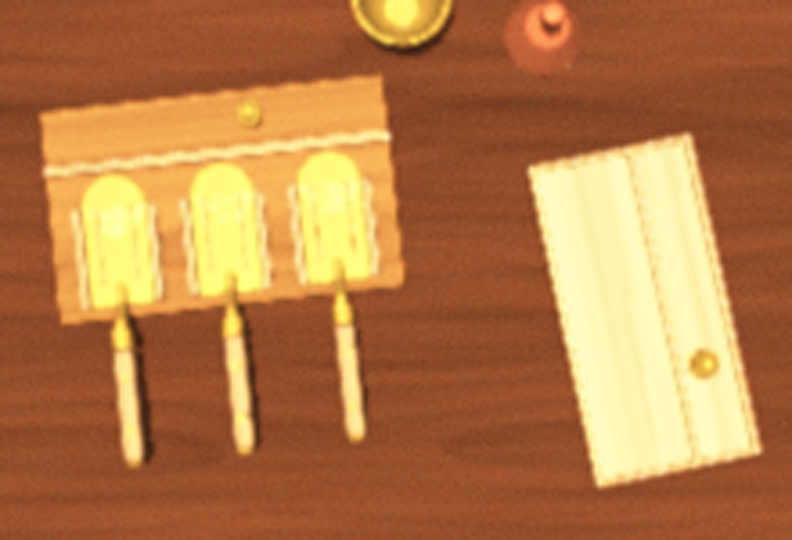

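Emit:
{"api": "send_rows", "payload": {
  "rows": [
    [0.036, -0.026, 0, 0, 1],
    [0.036, -0.026, 0, 0, 1],
    [0.036, -0.026, 0, 0, 1],
    [0.036, -0.026, 0, 0, 1],
    [0.036, -0.026, 0, 0, 1]
  ]
}}

```text
t: 0.75
ee_pos: [313.0, -422.7, 302.7]
orientation: [3.11, 0.447, 0.0]
ft_force: [0.2, -0.6, -0.8]
width: 88.1
```

Emit:
{"api": "send_rows", "payload": {
  "rows": [
    [0.036, -0.026, 0, 0, 1],
    [0.036, -0.026, 0, 0, 1],
    [0.036, -0.026, 0, 0, 1],
    [0.036, -0.026, 0, 0, 1],
    [0, 0, 0, 0.06, 1]
  ]
}}

```text
t: 1.25
ee_pos: [423.5, -280.3, 302.8]
orientation: [-3.12, -0.36, -0.001]
ft_force: [-0.8, -0.0, 0.4]
width: 87.6
```

Run:
```python
from h import *
import pickle
w=get_image("wrist");pickle.dump(w,open("w1.pkl","wb")); cv2.imwrite("pics/w1.png",w["color"])
```

```text
(no output)
```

View pics/w1.png

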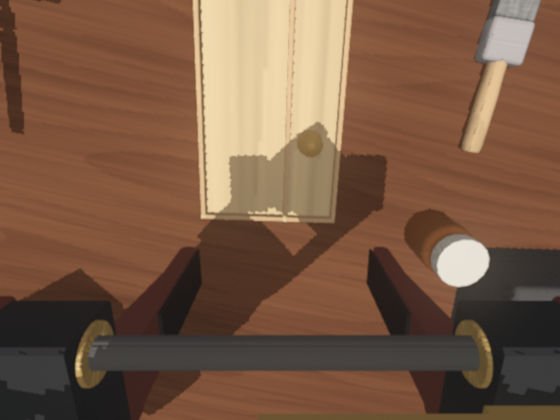

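The tray's near corners are at (203,218) and (337,220), its partition is at about x=288, and the finial is at (310,143).

Run:
```python
from h import *
import pickle
w=pickle.load(open("w1.pkl","rb"))
c=w["color"][0:235,180:365]; cv2.imwrite("pics/w1z.png",cv2.resize(c,None,fx=3,fy=2.5,interpolation=cv2.INTER_CUBIC))
for u,v in [(203,218),(337,220),(194,3),(351,3),(286,218),(291,3)]: print(u,v,atz(w,u,v,16).round(1))
P=world(w)
for v in (60,120,180):
    print([(u,P[v,u].round(0)[2]) for u in range(192,350,2)])
```

```text
203 218 [ 360.2 -200.9   16. ]
337 220 [ 392.9 -350.6   16. ]
194 3 [ 572.7 -157.9   16. ]
351 3 [ 606.9 -303.9   16. ]
286 218 [ 381.9 -293.3   16. ]
291 3 [ 593.8 -248.1   16. ]
[(192, np.float64(-1.0)), (194, np.float64(1.0)), (196, np.float64(16.0)), (198, np.float64(15.0)), (200, np.float64(12.0)), (202, np.float64(6.0)), (204, np.float64(6.0)), (206, np.float64(5.0)), (208, np.float64(6.0)), (210, np.float64(7.0)), (212, np.float64(5.0)), (214, np.float64(5.0)), (216, np.float64(4.0)), (218, np.float64(5.0)), (220, np.float64(5.0)), (222, np.float64(5.0)), (224, np.float64(4.0)), (226, np.float64(4.0)), (228, np.float64(4.0)), (230, np.float64(5.0)), (232, np.float64(6.0)), (234, np.float64(4.0)), (236, np.float64(5.0)), (238, np.float64(5.0)), (240, np.float64(5.0)), (242, np.float64(5.0)), (244, np.float64(7.0)), (246, np.float64(5.0)), (248, np.float64(6.0)), (250, np.float64(4.0)), (252, np.float64(4.0)), (254, np.float64(5.0)), (256, np.float64(5.0)), (258, np.float64(4.0)), (260, np.float64(5.0)), (262, np.float64(5.0)), (264, np.float64(5.0)), (266, np.float64(4.0)), (26
[... 4105 characters left out ...]
 (292, np.float64(4.0)), (294, np.float64(6.0)), (296, np.float64(5.0)), (298, np.float64(4.0)), (300, np.float64(4.0)), (302, np.float64(5.0)), (304, np.float64(5.0)), (306, np.float64(5.0)), (308, np.float64(6.0)), (310, np.float64(4.0)), (312, np.float64(6.0)), (314, np.float64(5.0)), (316, np.float64(5.0)), (318, np.float64(5.0)), (320, np.float64(7.0)), (322, np.float64(5.0)), (324, np.float64(5.0)), (326, np.float64(6.0)), (328, np.float64(4.0)), (330, np.float64(5.0)), (332, np.float64(8.0)), (334, np.float64(16.0)), (336, np.float64(16.0)), (338, np.float64(-0.0)), (340, np.float64(-0.0)), (342, np.float64(0.0)), (344, np.float64(1.0)), (346, np.float64(0.0)), (348, np.float64(2.0))]
```

View pics/w1z.png

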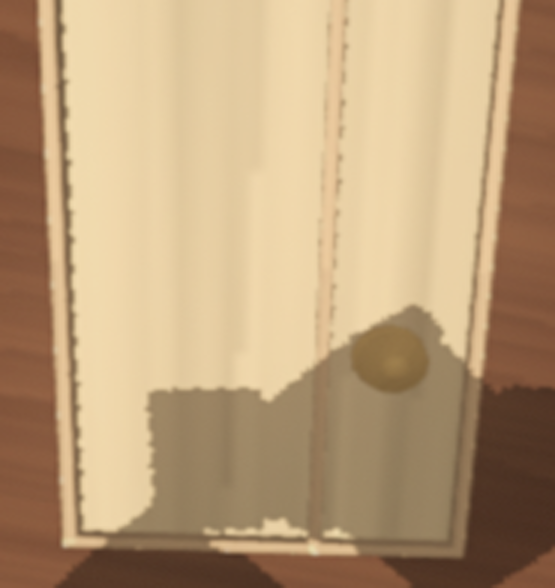

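Run:
```python
from h import *
import pickle
from scipy.optimize import minimize
w=pickle.load(open("w1.pkl","rb")); P=world(w)[:228,185:365].reshape(-1,3)
q=P[(P[:,2]>12.5)&(P[:,2]<18.5)][:,:2]
# model: bed centre c, yaw; wall centrelines at y=+46.5,-46.5(partition),-101.5, x=-147.5
def loc(p,pts):
    c,s=np.cos(p[2]),np.sin(p[2]); d=pts-p[:2]; return np.stack([d@[c,s],d@[-s,c]],1)
def cost(p):
    l=loc(p,q); r=np.min(np.abs(np.stack([l[:,1]-46.5,l[:,1]+46.5,l[:,1]+101.5,l[:,0]+147.5])),0)
    return np.minimum(r,8).clip(0).__pow__(2).sum()
best=min((minimize(cost,[x0,y0,a],method="Nelder-Mead") for x0 in (500,520) for y0 in (-215,-225) for a in (.2,.22)),key=lambda r:r.fun)
print(best.x,best.fun,len(q))
l=loc(best.x,q)
for yy in (46.5,-46.5,-101.5): 
    m=abs(l[:,1]-yy)<8; print(yy,m.sum(),l[m,1].mean(),np.polyfit(l[m,0],l[m,1],1))
m=abs(l[:,0]+147.5)<8;print(l[m,0].mean())
o=telemetry.get_obs();print(o["ee_pos"],o["orientation"],o["qpos"])
```

```text
[ 5.15883009e+02 -2.17172311e+02  1.94335679e-01] 10698.702799285442 3973
46.5 1192 46.00785138531304 [2.30322377e-03 4.60811907e+01]
-46.5 1109 -46.40176617476783 [-7.35882089e-04 -4.64262842e+01]
-101.5 1163 -101.06059583616958 [-2.51041406e-03 -1.01132762e+02]
-147.02961329831672
[ 422.49445002 -281.63929777  302.72164293] [-3.12160413e+00 -3.52834790e-01 -2.84266168e-04] [-6.11494109e-01  2.51097648e-01  1.88577774e+00  2.40875824e-04
  1.00465546e+00  7.34068487e-01]
```

Emit:
{"api": "send_rows", "payload": {
  "rows": [
    [0.021, -0.042, 0, 0, 1],
    [0.021, -0.042, 0, 0, 1],
    [0.021, -0.042, 0, 0, 1],
    [0.021, -0.042, 0, 0, 1],
    [0.021, -0.042, 0, 0, 1]
  ]
}}

```text
t: 1.8
ee_pos: [476.5, -54.5, 302.8]
orientation: [3.121, 0.354, 0.001]
ft_force: [0.9, -0.1, -0.2]
width: 87.7
```

Emit:
{"api": "send_rows", "payload": {
  "rows": [
    [0.021, -0.042, 0, 0, 1],
    [0.021, -0.042, 0, 0, 1],
    [0.021, -0.042, 0, 0, 1],
    [0.021, -0.042, 0, 0.06, 1],
    [0, 0, 0, 0.06, -0.1]
  ]
}}

```text
t: 2.3
ee_pos: [521.9, 130.9, 302.9]
orientation: [-3.136, -0.17, -0.003]
ft_force: [0.1, -0.4, -0.4]
width: 83.0
```

Run:
```python
from h import *
import pickle
w=get_image("wrist");pickle.dump(w,open("w2.pkl","wb")); cv2.imwrite("pics/w2.png",w["color"])
o=telemetry.get_obs();print(o["ee_pos"],o["orientation"],o["qpos"],o["width"])
```

```text
[521.16697162 128.98479488 302.54608766] [-3.13714281e+00 -1.64333612e-01 -4.64277947e-04] [2.20409072e-01 2.94455628e-01 1.82514138e+00 1.13785944e-04
 1.02167938e+00 1.68647527e+00] 79.46207974913726
```

View pics/w2.png

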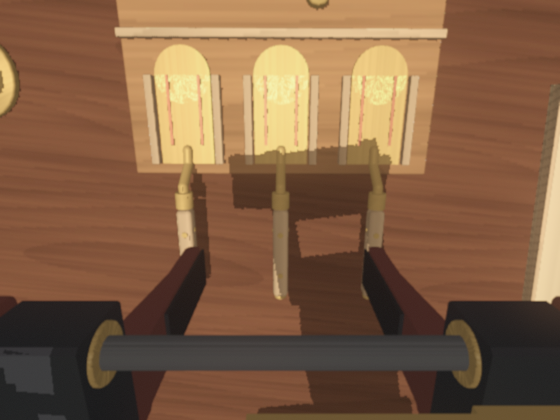

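The rack is seen squarely. The ferrules are at (184,200), (280,200) and (376,200), and the middle handle's end is at (281,298).

Run:
```python
from h import *
import pickle
w=pickle.load(open("w2.pkl","rb"))
P=world(w)
pts=P[20:310,100:470].reshape(-1,3)
for n,yc in dict(a=236,b=134,c=35).items():
    q=pts[(pts[:,2]>45)&(pts[:,2]<56)&(abs(pts[:,1]-yc)<30)]
    q=q[(q[:,0]<535)]
    m=q[:,:2].mean(0);s=np.linalg.svd(q[:,:2]-m,full_matrices=False)[2][0];s*=np.sign(s[0])
    t=(q[:,:2]-m)@s; print(n,len(q),"yaw",np.arctan2(s[1],s[0]).round(3),"ends",(m+s*t.min()).round(1),(m+s*t.max()).round(1),"z",np.percentile(q[:,2],[10,50,90]).round(1))
for nm,u,v,z in [("ferA f",184,192,53),("ferA b",184,208,53),("ferB f",280,192,53),("ferB b",280,208,53),("ferC f",376,192,53),("ferC b",376,208,53),("tipA",182,45,16),("tipB",281,45,16),("tipC",380,46,16),("heelAl",156,164,16),("heelAr",215,164,16),("heelBl",252,164,16),("heelBr",309,164,16),("heelCl",349,164,16),("heelCr",404,164,16),("rackL",135,173,12),("rackR",425,173,12)]:
    print(nm,atz(w,u,v,z).round(1))
yaw=R.from_rotvec(telemetry.get_obs()["orientation"]).as_matrix()[:,0]; print(np.arctan2(yaw[1],yaw[0]))
```

```text
a 1016 yaw 0.092 ends [438.2 225.4] [517.4 232.7] z [47.6 52.1 53.5]
b 1675 yaw 0.103 ends [394.8 120.9] [527.1 134.6] z [49.1 52.3 53.6]
c 990 yaw 0.071 ends [405.2  26.3] [534.9  35.5] z [47.7 51.8 53.4]
ferA f [508.  229.7  53. ]
ferA b [491.2 229.3  53. ]
ferB f [518.5 133.8  53. ]
ferB b [501.8 132.   53. ]
ferC f [529.  38.  53.]
ferC b [512.5  34.8  53. ]
tipA [647.4 245.2  16. ]
tipB [658. 148.  16.]
tipC [667.6  50.7  16. ]
heelAl [525.7 270.9  16. ]
heelAr [532.7 207.   16. ]
heelBl [537.1 166.9  16. ]
heelBr [543.8 105.2  16. ]
heelCl [548.6  61.9  16. ]
heelCr [555.1   2.4  16. ]
rackL [512.2 295.6  12. ]
rackR [547.2 -24.4  12. ]
0.1046707316926941
```

Emit:
{"api": "send_rows", "payload": {
  "rows": [
    [-0.036, -0.002, 0.02, 0, -0.1],
    [-0.036, -0.002, 0.02, 0, -0.1],
    [-0.036, -0.0015, 0.02, 0, -0.1],
    [0, 0, 0.02, 0, -0.1],
    [0, 0, 0.02, 0, -0.1]
  ]
}}

```text
t: 2.85
ee_pos: [411.7, 119.9, 202.3]
orientation: [3.137, 0.168, 0.0]
ft_force: [0.7, 0.1, 0.3]
width: 40.7
```

Run:
```python
from h import *
import pickle
w=get_image("wrist");pickle.dump(w,open("w3.pkl","wb")); cv2.imwrite("pics/w3.png",w["color"])
o=telemetry.get_obs();print(o["ee_pos"],o["orientation"],o["width"])
```

```text
[410.8715236  119.63761551 199.90113458] [ 3.13625749  0.1671464  -0.00564114] 40.18484310015283
```

View pics/w3.png

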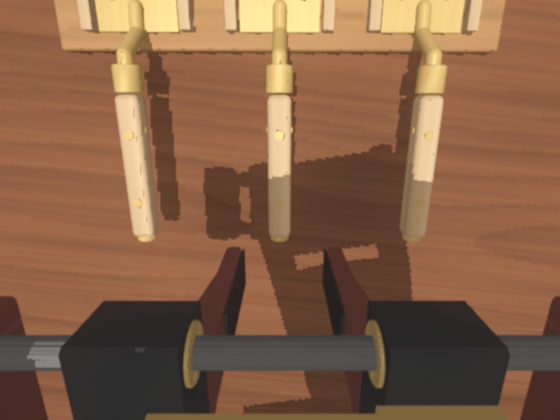

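The middle handle's end is at (280,240), centred between the fingers at (240,250) and (327,250).

Run:
```python
from h import *
import pickle
w=pickle.load(open("w3.pkl","rb"))
print(proj(w,[[411,120,44],[411,120,139]]))
for u,v in [(280,235),(280,100),(118,80),(143,235),(440,80),(413,235),(140,100),(424,100)]: print(u,v,atz(w,u,v,50).round(1), world(w)[v,u].round(1))
```

```text
[[282.33573532 218.90826834]
 [281.41070868 283.12447614]]
280 235 [400.4 120.6  50. ] [401.4 120.7  52.6]
280 100 [494.7 130.4  50. ] [494.7 130.4  52.1]
118 80 [495.8 235.5  50. ] [495.7 234.9  51.3]
143 235 [389.6 221.1  50. ] [390.6 220.1  52.4]
440 80 [517.9  29.2  50. ] [517.7  30.1  52.2]
413 235 [410.9  23.1  50. ] [411.9  24.3  52.8]
140 100 [484.9 221.6  50. ] [484.7 223.5  45.4]
424 100 [504.8  36.6  50. ] [504.7  37.   50.9]
```

Emit:
{"api": "send_rows", "payload": {
  "rows": [
    [0, -0.002, 0.04, 0, -0.1],
    [0, 0, 0.04, 0, -0.1],
    [0, 0, 0.015, 0, -0.1],
    [0, 0, 0, 0, -0.1]
  ]
}}

```text
t: 3.3
ee_pos: [411.6, 122.0, 106.2]
orientation: [3.136, 0.166, -0.007]
ft_force: [0.6, -0.3, 0.8]
width: 39.7
```

Emit:
{"api": "send_rows", "payload": {
  "rows": [
    [0, -0.006, 0, 0, -0.1],
    [0, -0.006, 0, 0, -0.1],
    [0, -0.003, 0, 0, -0.1],
    [0, -0.003, 0, 0, -0.1],
    [0, 0, 0, 0, -0.1]
  ]
}}

```text
t: 3.8
ee_pos: [410.9, 141.5, 108.3]
orientation: [-3.137, -0.168, -0.002]
ft_force: [0.8, 1.2, -0.6]
width: 39.6
```

Emit:
{"api": "send_rows", "payload": {
  "rows": [
    [0, -0.002, 0, 0, -0.1],
    [0, 0, 0, 0, -0.1]
  ]
}}

```text
t: 4.0
ee_pos: [410.4, 143.0, 107.8]
orientation: [-3.137, -0.166, -0.0]
ft_force: [0.2, 0.6, -0.4]
width: 39.6
```

Emit:
{"api": "send_rows", "payload": {
  "rows": [
    [0, -0.002, 0, 0, -0.1],
    [0, -0.002, 0, 0, -0.1],
    [0, 0, 0, 0, -0.1]
  ]
}}

```text
t: 4.3
ee_pos: [409.8, 146.4, 107.6]
orientation: [3.136, 0.167, -0.001]
ft_force: [0.8, -7.4, 2.1]
width: 39.1
```

```bash
cat > look.py <<'E'
from h import *
import sys
n=sys.argv[1]
w=get_image("wrist"); cv2.imwrite(f"pics/{n}.png",w["color"])
o=telemetry.get_obs();T=R.from_rotvec(o["orientation"]).as_matrix()
print(o["t"],o["ee_pos"].round(1),"yaw",np.arctan2(T[1,0],T[0,0]).round(4),T[2].round(3),o["ft_force"].round(1),o["width"])
E
python3 look.py w4
```

```text
4.35 [409.8 146.4 107.6] yaw 0.1062 [-0.001  0.001 -1.   ] [ 1.3 -7.9  2.5] 39.52691374928301
```

View pics/w4.png

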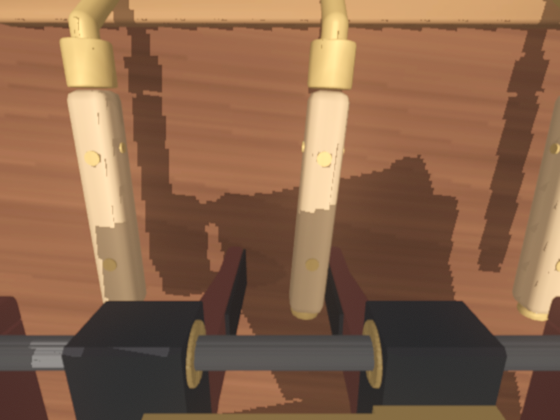

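The middle handle pushed left stopped at 7.9 N; the slice turned as a whole, so it is stiff that way. Next, to the right.

Emit:
{"api": "send_rows", "payload": {
  "rows": [
    [0, 0.012, 0, 0, -0.1],
    [0, 0.012, 0, 0, -0.1],
    [0, 0.006, 0, 0, -0.1],
    [0, 0.005, 0, 0, -0.1],
    [0, 0, 0, 0, -0.1]
  ]
}}

```text
t: 4.85
ee_pos: [413.7, 111.4, 107.7]
orientation: [-3.137, -0.164, 0.0]
ft_force: [0.1, 0.9, -0.3]
width: 39.5
```

Emit:
{"api": "send_rows", "payload": {
  "rows": [
    [0, 0.003, 0, 0, -0.1],
    [0, 0.003, 0, 0, -0.1],
    [0, 0, 0, 0, -0.1]
  ]
}}

```text
t: 5.15
ee_pos: [414.3, 106.0, 107.7]
orientation: [-3.137, -0.166, -0.0]
ft_force: [-0.0, 0.2, 0.3]
width: 39.1
```

Emit:
{"api": "send_rows", "payload": {
  "rows": [
    [0, 0.003, 0, 0, -0.1],
    [0, 0.002, 0, 0, -0.1],
    [0, 0, 0, 0, -0.1]
  ]
}}

```text
t: 5.45
ee_pos: [414.7, 101.3, 107.7]
orientation: [-3.137, -0.166, 0.0]
ft_force: [-1.8, 4.8, 1.1]
width: 39.7
```

Emit:
{"api": "send_rows", "payload": {
  "rows": [
    [0, 0.002, 0, 0, -0.1],
    [0, 0, 0, 0, -0.1]
  ]
}}

```text
t: 5.65
ee_pos: [414.8, 99.7, 107.7]
orientation: [-3.136, -0.166, 0.0]
ft_force: [-2.4, 10.9, 1.2]
width: 39.6
```

The middle slice is sound both ways. I'll straighten it, back off and rise, then go to the left slice.

Emit:
{"api": "send_rows", "payload": {
  "rows": [
    [0, -0.014, 0, 0, -0.1],
    [0, -0.012, 0, 0, -0.1],
    [0, -0.008, 0, 0, -0.1],
    [0, 0, 0, 0, -0.1],
    [0, 0.011, 0, 0, -0.1]
  ]
}}

```text
t: 6.15
ee_pos: [412.6, 122.4, 107.7]
orientation: [-3.137, -0.17, -0.001]
ft_force: [0.3, 0.2, 0.1]
width: 39.5
```

Emit:
{"api": "send_rows", "payload": {
  "rows": [
    [0, 0, -0.04, 0, -0.1],
    [0, 0, -0.04, 0, -0.1],
    [-0.003, -0.045, 0, 0, -0.1],
    [-0.003, -0.045, 0, 0, -0.1],
    [0, -0.008, 0, 0, -0.1]
  ]
}}

```text
t: 6.65
ee_pos: [396.5, 220.8, 188.3]
orientation: [-3.136, -0.169, -0.003]
ft_force: [0.1, -0.5, -0.4]
width: 39.6
```

```bash
python3 look.py w5
```

```text
6.7 [396.4 220.3 188. ] yaw 0.1083 [ 0.001 -0.001 -1.   ] [ 0.1 -0.5  0.6] 39.23093117053666
```

View pics/w5.png

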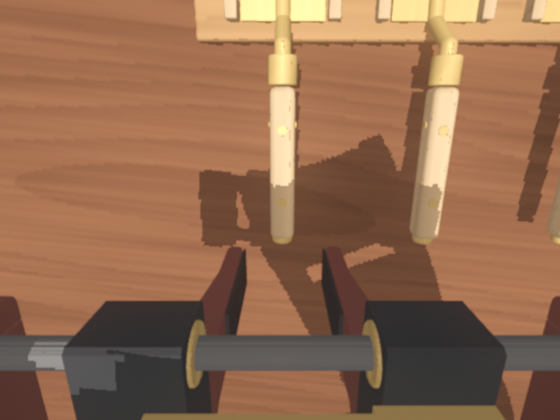

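The left handle, at (282,165), is centred between the fingers.

Emit:
{"api": "send_rows", "payload": {
  "rows": [
    [0.004, 0, 0.04, 0, -0.1],
    [0, -0.001, 0.04, 0, -0.1],
    [0, -0.006, 0, 0, -0.1],
    [0, -0.006, 0, 0, -0.1],
    [0, -0.006, 0, 0, -0.1]
  ]
}}

```text
t: 7.2
ee_pos: [399.1, 238.4, 109.1]
orientation: [-3.136, -0.165, -0.003]
ft_force: [0.5, -0.8, -0.2]
width: 39.3
```

Emit:
{"api": "send_rows", "payload": {
  "rows": [
    [0, -0.002, 0, 0, -0.1],
    [0, -0.001, 0, 0, -0.1],
    [0, 0, 0, 0, -0.1]
  ]
}}

```text
t: 7.5
ee_pos: [398.3, 241.5, 108.7]
orientation: [-3.136, -0.167, -0.003]
ft_force: [0.2, 0.0, -0.2]
width: 39.4
```

Emit:
{"api": "send_rows", "payload": {
  "rows": [
    [0, -0.002, 0, 0, -0.1],
    [0, 0, 0, 0, -0.1]
  ]
}}

```text
t: 7.7
ee_pos: [397.8, 243.2, 107.9]
orientation: [-3.137, -0.166, -0.001]
ft_force: [0.1, -1.1, -0.2]
width: 39.4
```

Emit:
{"api": "send_rows", "payload": {
  "rows": [
    [0, -0.002, 0, 0, -0.1],
    [0, 0, 0, 0, -0.1]
  ]
}}

```text
t: 7.9
ee_pos: [397.5, 245.2, 107.6]
orientation: [3.137, 0.166, -0.0]
ft_force: [-0.3, -0.2, 0.7]
width: 39.7
```

Emit:
{"api": "send_rows", "payload": {
  "rows": [
    [0, -0.002, 0, 0, -0.1],
    [0, 0, 0, 0, -0.1]
  ]
}}

```text
t: 8.1
ee_pos: [397.2, 247.2, 107.6]
orientation: [3.137, 0.166, -0.0]
ft_force: [-0.3, 0.5, 0.3]
width: 39.5
```

Emit:
{"api": "send_rows", "payload": {
  "rows": [
    [0, -0.002, 0, 0, -0.1],
    [0, 0, 0, 0, -0.1]
  ]
}}

```text
t: 8.3
ee_pos: [397.0, 249.2, 107.6]
orientation: [3.137, 0.166, -0.0]
ft_force: [-0.5, 0.1, -0.4]
width: 39.4
```

```bash
python3 look.py w6
```

```text
8.35 [397.1 249.2 107.7] yaw 0.106 [-0. -0. -1.] [-0.7 -0.5  0.7] 39.435844927685515
```

View pics/w6.png

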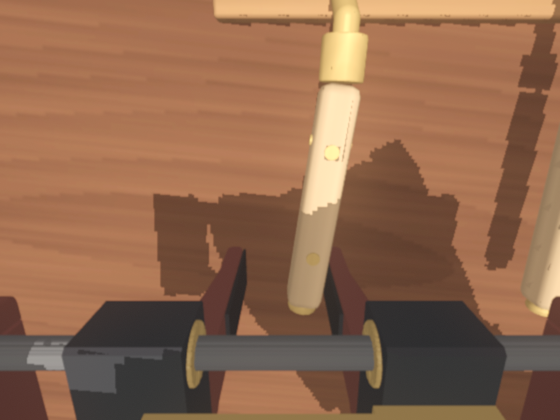

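The left slice's handle is kinked against its ferrule at (340,60)–(305,300), so it is loose to the left. Next, to the right.

Emit:
{"api": "send_rows", "payload": {
  "rows": [
    [0, 0.014, 0, 0, -0.1],
    [0, 0.01, 0, 0, -0.1],
    [0, 0.008, 0, 0, -0.1],
    [0, 0.008, 0, 0, -0.1],
    [0, 0.006, 0, 0, -0.1]
  ]
}}

```text
t: 8.85
ee_pos: [402.0, 202.4, 107.7]
orientation: [3.137, 0.165, -0.0]
ft_force: [-0.6, 0.5, 0.4]
width: 39.0
```

Emit:
{"api": "send_rows", "payload": {
  "rows": [
    [0, 0.004, 0, 0, -0.1],
    [0, 0.003, 0, 0, -0.1],
    [0, 0.002, 0, 0, -0.1],
    [0, 0, 0, 0, -0.1]
  ]
}}

```text
t: 9.25
ee_pos: [403.0, 194.3, 107.7]
orientation: [-3.137, -0.166, -0.0]
ft_force: [-1.1, -0.3, -0.1]
width: 39.4
```

Emit:
{"api": "send_rows", "payload": {
  "rows": [
    [0, 0.002, 0, 0, -0.1],
    [0, 0.002, 0, 0, -0.1],
    [0, 0, 0, 0, -0.1]
  ]
}}

```text
t: 9.55
ee_pos: [403.4, 190.4, 107.7]
orientation: [-3.137, -0.166, -0.0]
ft_force: [1.1, 1.2, 0.5]
width: 39.5
```

```bash
python3 look.py w7
```

```text
9.6 [403.4 190.4 107.7] yaw 0.1058 [ 0. -0. -1.] [-0.1  0.8  0. ] 39.30099830340644
```

View pics/w7.png

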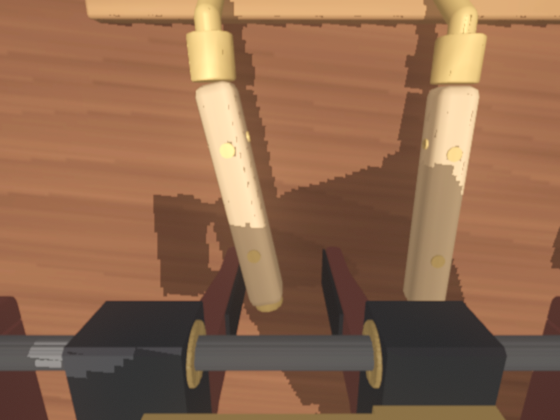

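The left slice's handle is loose to the right as well, running from (210,80) to (265,300). I'll back off, rise, and view its ferrule before grasping.

Emit:
{"api": "send_rows", "payload": {
  "rows": [
    [0, -0.011, 0, 0, -0.1],
    [0, 0, -0.04, 0, -0.1],
    [0, 0, -0.04, 0, -0.1],
    [0.03, -0.012, -0.01, 0, 0.1],
    [0.03, -0.012, 0, 0, 0.1]
  ]
}}

```text
t: 10.1
ee_pos: [460.5, 233.0, 200.4]
orientation: [-3.135, -0.166, -0.006]
ft_force: [0.2, 0.7, 0.3]
width: 47.8
```

```bash
python3 look.py w8
python3 - <<'E'
from h import *
import pickle
pickle.dump(get_image("wrist"),open("w8.pkl","wb"))
E
```

```text
10.15 [465.4 235.5 200.3] yaw 0.1061 [ 0.009 -0.003 -1.   ] [4.  2.1 1.2] 47.88317015234305
```

View pics/w8.png

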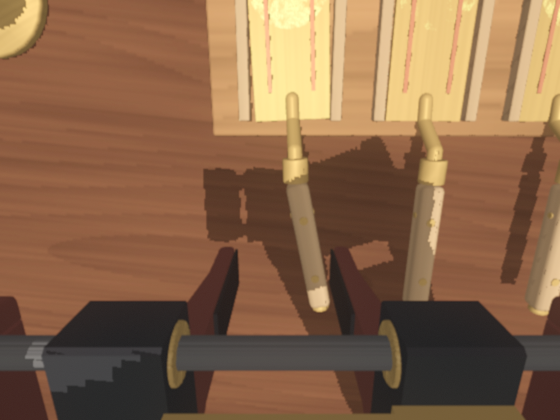

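Run:
```python
from h import *
import pickle
w=pickle.load(open("w8.pkl","rb"));P=world(w)
q=P[155:182,270:320].reshape(-1,3); q=q[q[:,2]>35]; print("fer",q.mean(0),q.min(0),q.max(0))
for u,v,z in [(294,160,53),(294,180,53),(283,170,44),(307,170,44),(251,118,16),(329,118,16),(252,20,16),(324,20,16),(301,190,50),(319,302,50)]: print(u,v,atz(w,u,v,z).round(1),P[v,u].round(1))
b=atz(w,301,190,50)-atz(w,319,302,50);print("handle yaw",np.arctan2(b[1],b[0]))
o=telemetry.get_obs();print(o["ee_pos"],o["ft_force"])
```

```text
fer [505.35738093 229.7030839   49.46268508] [495.76130182 219.8471109   39.97492036] [515.45638081 238.44867808  54.25053753]
294 160 [512.3 233.1  53. ] [511.6 232.9  48.2]
294 180 [498.6 231.6  53. ] [498.5 231.5  52.7]
283 170 [503.1 239.7  44. ] [ 4.952e+02  2.391e+02 -2.000e-01]
307 170 [504.9 222.8  44. ] [505.9 223.3  50. ]
251 118 [535.  267.7  16. ] [535.3 267.1  21.8]
329 118 [541.3 208.9  16. ] [541.3 208.8  14.9]
252 20 [601.4 272.2  16. ] [601.3 272.2  16.4]
324 20 [606.8 222.   16. ] [607.  221.9  14.9]
301 190 [491.4 225.7  50. ] [492.1 225.9  52.9]
319 302 [404.1 201.   50. ] [405.7 201.4  52.6]
handle yaw 0.2759501885026115
[462.95507205 234.22766556 199.19270062] [ 0.23535468  0.3714461  -0.23667404]
```

Emit:
{"api": "send_rows", "payload": {
  "rows": [
    [0.041, 0.0075, 0, 0, 0.1],
    [0, 0, 0.04, 0, 0.1],
    [0, 0, 0.035, 0, 0.1],
    [0, 0, 0, 0, 0.1]
  ]
}}

```text
t: 10.6
ee_pos: [497.3, 227.3, 118.5]
orientation: [3.134, 0.166, -0.014]
ft_force: [-0.4, 0.7, 0.6]
width: 48.4
```

```bash
python3 look.py w9
```

```text
10.65 [498.5 227.9 120.6] yaw 0.106 [-0.006  0.002 -1.   ] [0.6 0.5 0.2] 48.289506031772866
```

View pics/w9.png

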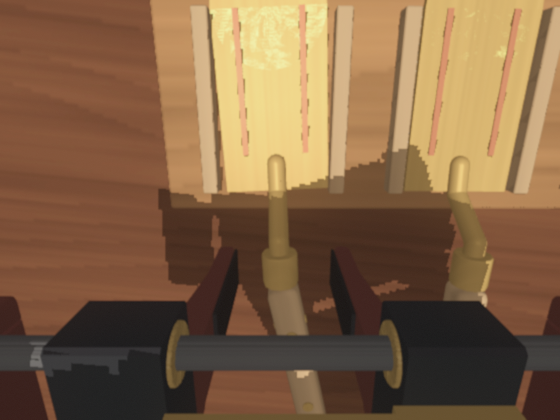

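Run:
```python
from h import *
w=get_image("wrist");P=world(w)
o=telemetry.get_obs();T=R.from_rotvec(o["orientation"]).as_matrix();print(o["ee_pos"],T.round(3)[2])
for u,v,z in [(263,265,44),(297,265,44),(280,250,53),(280,282,53)]: 
    p=atz(w,u,v,z);print(p.round(1),(T.T@(p-o["ee_pos"])).round(1))
```

```text
[499.77756487 228.38480756 122.31297234] [-0.003  0.001 -1.   ]
[499.2 237.6  44. ] [ 0.6 -9.2 78.3]
[501.1 220.2  44. ] [ 0.6  8.2 78.3]
[512.6 230.1  53. ] [13.1 -0.4 69.3]
[495.5 228.3  53. ] [-4.1 -0.4 69.3]
```

Emit:
{"api": "send_rows", "payload": {
  "rows": [
    [0.0045, -0.0005, 0.017, 0, 0.1],
    [0, 0, 0, 0, 0.1],
    [0, 0, 0, 0, -0.3],
    [0, 0, 0, 0, -0.5],
    [0, 0, 0, 0, -0.6]
  ]
}}

```text
t: 11.2
ee_pos: [505.5, 229.6, 106.8]
orientation: [-3.137, -0.166, -0.002]
ft_force: [0.9, 0.2, -0.3]
width: 27.7
```

Emit:
{"api": "send_rows", "payload": {
  "rows": [
    [0, 0, 0, 0, -1],
    [0, 0, 0, 0, -1],
    [0, 0, 0, 0, -1],
    [0, 0, 0, 0, -1]
  ]
}}

```text
t: 11.6
ee_pos: [505.1, 229.7, 105.9]
orientation: [-3.137, -0.166, 0.0]
ft_force: [-3.7, 4.5, 4.6]
width: 17.3
```

```bash
python3 look.py w10
```

```text
11.65 [505.1 229.7 105.9] yaw 0.1058 [-0. -0. -1.] [-4.2  4.4  4.2] 17.680792354181655
```

View pics/w10.png

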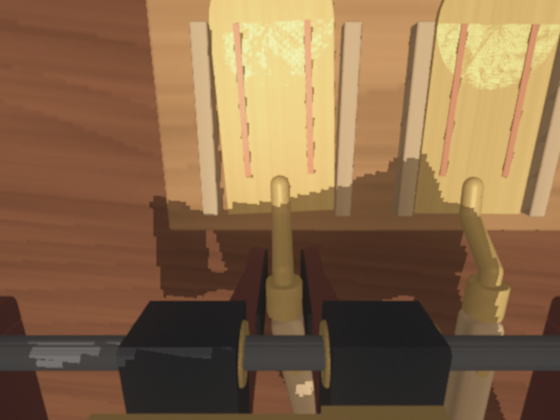

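The ferrule at (284,295) is gripped at a width of 17.5 mm. I'll lift gently.

Emit:
{"api": "send_rows", "payload": {
  "rows": [
    [0, 0, -0.006, 0, -1],
    [0, 0, -0.008, 0, -1],
    [0, 0, -0.01, 0, -1],
    [0, 0, -0.01, 0, -1],
    [0, 0, 0, 0, -1]
  ]
}}

```text
t: 12.15
ee_pos: [506.1, 229.5, 141.4]
orientation: [-3.136, -0.166, -0.004]
ft_force: [0.6, 0.5, -2.7]
width: 17.2
```

```bash
python3 look.py w11
python3 - <<'E'
from h import *
w=get_image("wrist");P=world(w)
print([P[v,280].round(0) for v in range(5,215,25)])
E
```

```text
12.2 [505.7 229.4 140.7] yaw 0.1056 [ 0.002 -0.    -1.   ] [-0.3  0.1 -1.7] 17.10173682991961
[array([630., 243.,  43.]), array([620., 242.,  45.]), array([609., 241.,  45.]), array([598., 240.,  45.]), array([586., 239.,  46.]), array([574., 238.,  46.]), array([562., 236.,  47.]), array([550., 235.,  53.]), array([537., 234.,  55.])]
```

View pics/w11.png

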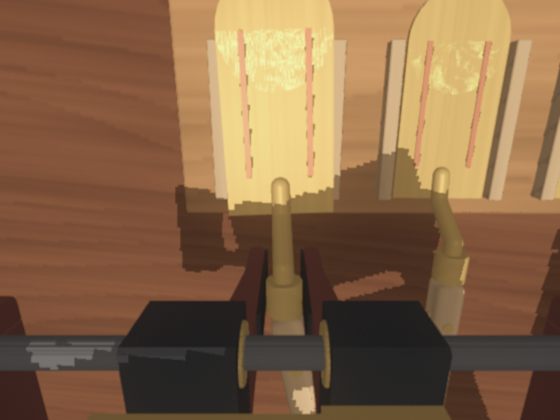

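Lifted: the blade hangs nearly level, tip about 3° down, with the heel at (280,205). I'll raise it further and carry it over to the tray.

Emit:
{"api": "send_rows", "payload": {
  "rows": [
    [0, 0, -0.015, 0, -1],
    [0, 0, -0.02, 0, -1],
    [0, 0, -0.02, 0, -1],
    [0, 0, -0.015, 0, -1],
    [0, 0.01, 0, 0, -1]
  ]
}}

```text
t: 12.75
ee_pos: [507.5, 220.3, 212.2]
orientation: [-3.135, -0.168, -0.007]
ft_force: [0.2, -1.0, -1.6]
width: 17.2
```

Emit:
{"api": "send_rows", "payload": {
  "rows": [
    [-0.003, 0.02, 0, 0, -1],
    [-0.004, 0.03, 0, 0, -1],
    [-0.004, 0.03, 0, 0, -1],
    [-0.004, 0.03, 0, 0, -1],
    [-0.004, 0.03, 0, 0, -1]
  ]
}}

```text
t: 13.25
ee_pos: [501.4, 76.4, 209.1]
orientation: [3.137, 0.166, -0.002]
ft_force: [0.8, 0.6, -2.1]
width: 16.7
```

Emit:
{"api": "send_rows", "payload": {
  "rows": [
    [-0.004, 0.03, 0, 0, -1],
    [-0.004, 0.03, 0, 0, -1],
    [-0.004, 0.03, 0, 0, -1],
    [-0.004, 0.03, 0, 0, -1],
    [-0.004, 0.03, 0, 0, -1]
  ]
}}

```text
t: 13.75
ee_pos: [497.2, -74.8, 209.1]
orientation: [-3.137, -0.166, 0.002]
ft_force: [-0.4, 0.5, -2.2]
width: 17.1
```

Emit:
{"api": "send_rows", "payload": {
  "rows": [
    [-0.004, 0.03, 0, 0, -1],
    [-0.004, 0.03, 0, 0, -1],
    [-0.004, 0.03, 0, 0, -1],
    [-0.003, 0.02, 0, -0.03, -1],
    [-0.002, 0.01, 0, -0.03, -1]
  ]
}}

```text
t: 14.25
ee_pos: [493.3, -196.3, 209.1]
orientation: [-3.131, -0.259, 0.002]
ft_force: [-0.8, 1.0, -1.9]
width: 17.1
```

```bash
python3 look.py w12; python3 look.py w12b
python3 - <<'E'
from h import *
d=get_image("scene"); cv2.imwrite("pics/s12.png",cv2.resize(d["color"][80:300,120:400],None,fx=2.8,fy=2.7))
E
```

```text
14.3 [ 493.3 -196.9  209.1] yaw 0.1666 [-0.001  0.    -1.   ] [-0.2 -1.2 -0.7] 16.832896510305396
14.35 [ 493.4 -195.7  209.1] yaw 0.1639 [-0.001 -0.    -1.   ] [ 0.1  0.6 -2.1] 16.932078185585777
```

View pics/w12b.png

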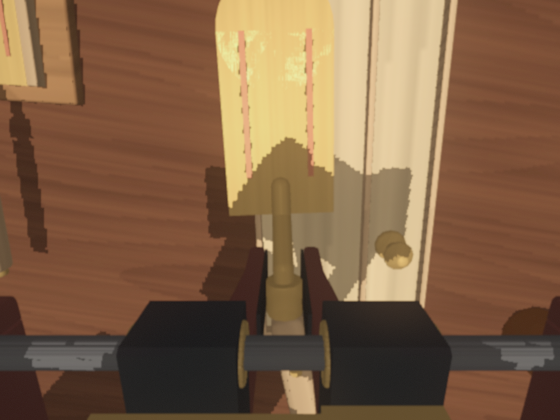

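View pics/s12.png

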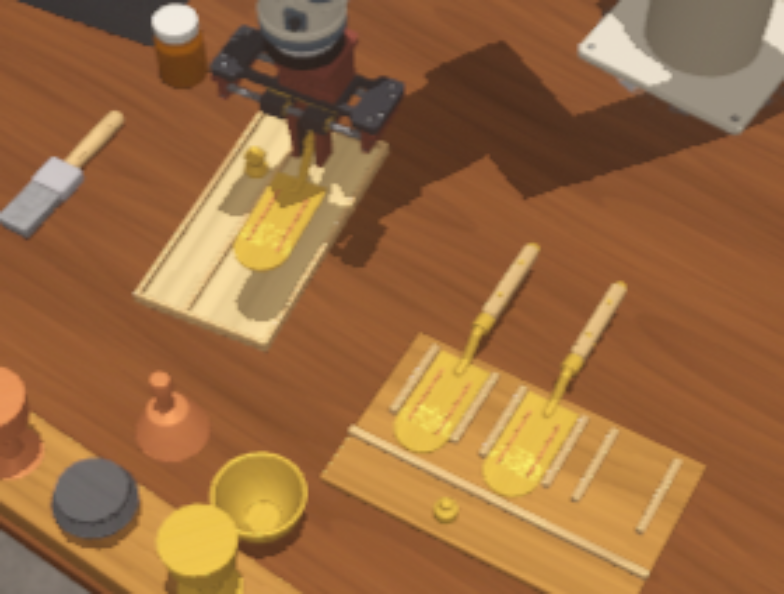

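The slice hangs over the tray: blade at (278,110), the wide compartment to its right, and the finial at (395,250) clear. I'll shift 25 mm and lower.

Emit:
{"api": "send_rows", "payload": {
  "rows": [
    [0, 0.012, 0, 0, -1],
    [-0.001, 0.013, 0.015, 0, -1],
    [0, 0, 0.025, 0, -1],
    [0, 0, 0.025, 0, -1],
    [0, 0, 0.015, 0, -1]
  ]
}}

```text
t: 14.9
ee_pos: [496.9, -218.7, 128.0]
orientation: [-3.13, -0.261, 0.003]
ft_force: [-0.5, -0.5, -1.6]
width: 16.9
```

Emit:
{"api": "send_rows", "payload": {
  "rows": [
    [0, 0, 0.01, 0, -1],
    [0, 0, 0, 0, -1]
  ]
}}

```text
t: 15.1
ee_pos: [497.0, -218.7, 118.6]
orientation: [-3.13, -0.261, 0.003]
ft_force: [-0.3, 0.3, -1.6]
width: 17.1
```

```bash
python3 look.py w13
python3 - <<'E'
from h import *
w=get_image("wrist");P=world(w)
B=np.array([515.9,-217.2]);a=.196;c,s=np.cos(a),np.sin(a)
def bed(p): d=p[:2]-B; return (d@[c,s]).round(1),(d@[-s,c]).round(1),p[2].round(1)
for v in (15,60,110,160,205):
    row=[bed(P[v,u])for u in range(150,420)]
    h=[r for r in row if r[2]>11 and abs(r[1])<40]
    print(v,h[0],h[len(h)//2],h[-1],len(h))
E
```

```text
15.15 [ 497.5 -218.9  119.5] yaw 0.1661 [-0.001 -0.    -1.   ] [ 0.3 -0.5 -2.4] 17.12207945795431
15 (np.float64(103.4), np.float64(29.2), np.float64(22.2)) (np.float64(102.4), np.float64(2.0), np.float64(23.0)) (np.float64(101.6), np.float64(-25.0), np.float64(22.6)) 117
60 (np.float64(83.7), np.float64(30.0), np.float64(24.7)) (np.float64(82.9), np.float64(2.2), np.float64(24.3)) (np.float64(82.1), np.float64(-25.6), np.float64(23.6)) 116
110 (np.float64(60.7), np.float64(30.1), np.float64(24.0)) (np.float64(59.9), np.float64(2.1), np.float64(24.3)) (np.float64(59.0), np.float64(-26.0), np.float64(23.4)) 113
160 (np.float64(35.9), np.float64(29.7), np.float64(26.2)) (np.float64(35.2), np.float64(1.9), np.float64(26.6)) (np.float64(34.1), np.float64(-26.1), np.float64(25.2)) 109
205 (np.float64(12.2), np.float64(29.8), np.float64(27.7)) (np.float64(12.7), np.float64(2.0), np.float64(32.4)) (np.float64(10.4), np.float64(-25.6), np.float64(27.1)) 105
```

View pics/w13.png

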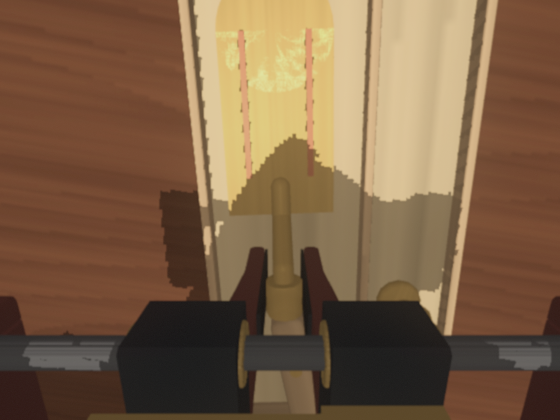

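The blade is centred and parallel in the wide compartment, 2 mm to the left. Lowering gently.

Emit:
{"api": "send_rows", "payload": {
  "rows": [
    [0, 0.002, 0.008, 0, -1],
    [0, 0, 0.003, 0, -1],
    [0, 0, 0.003, 0, -1],
    [0, 0, 0.002, 0, -1],
    [0, 0, 0, 0, -1]
  ]
}}

```text
t: 15.7
ee_pos: [497.6, -221.0, 103.5]
orientation: [-3.131, -0.26, 0.0]
ft_force: [-0.6, 0.1, -2.3]
width: 17.0
```

Emit:
{"api": "send_rows", "payload": {
  "rows": [
    [0, 0, 0.002, 0, -1],
    [0, 0, 0, 0, -1]
  ]
}}

```text
t: 15.9
ee_pos: [497.8, -221.0, 101.6]
orientation: [3.131, 0.26, 0.0]
ft_force: [1.8, -0.3, -1.6]
width: 17.2
```

Emit:
{"api": "send_rows", "payload": {
  "rows": [
    [0, 0, 0.002, 0, -1],
    [0, 0, 0, 0, -1]
  ]
}}

```text
t: 16.1
ee_pos: [497.8, -221.0, 99.7]
orientation: [3.131, 0.26, 0.0]
ft_force: [-0.6, 0.9, -0.8]
width: 16.8
```

```bash
cat > bl.py <<'E'
from h import *
w=get_image("wrist");P=world(w)
for v in (15,60,110,160,205): print(v,np.nanmedian(P[v-3:v+4,295:303].reshape(-1,3),0).round(1))
o=telemetry.get_obs();print(o["ee_pos"],o["ft_force"],o["moment"])
E
python3 bl.py
```

```text
15 [ 617.  -208.7    8.9]
60 [ 598.5 -212.     9. ]
110 [ 576.5 -216.     8.9]
160 [ 552.5 -220.4    8.9]
205 [ 529.  -224.6    9. ]
[ 497.84953126 -221.02110016   99.71873635] [ 0.15961471  0.45018115 -0.45435756] [ 0.0259706  -0.06072718 -0.0050051 ]
```

The blade lies flat: its top reads 8.9–9.0 mm along its whole length. Releasing.

Emit:
{"api": "send_rows", "payload": {
  "rows": [
    [0, 0, 0, 0, -0.5],
    [0, 0, 0, 0, -0.3],
    [0, 0, 0, 0, -0.2],
    [0, 0, 0, 0, -0.1],
    [0, 0, 0, 0, -0.1]
  ]
}}

```text
t: 16.65
ee_pos: [497.7, -221.0, 99.7]
orientation: [3.131, 0.26, 0.0]
ft_force: [-0.4, -0.2, -0.5]
width: 39.8
```

```bash
python3 look.py w14
```

```text
16.7 [ 497.7 -221.    99.7] yaw 0.1658 [ 0.  0. -1.] [-0.8 -0.6 -0.7] 39.23452507876737
```

View pics/w14.png

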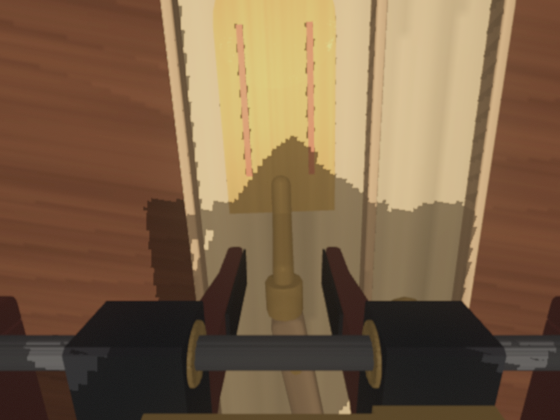

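Released: the ferrule at (284,295) stands free between the open fingers. I'll rise and back off to check.

Emit:
{"api": "send_rows", "payload": {
  "rows": [
    [0, 0, -0.02, 0, -0.1],
    [0, 0, -0.04, 0, -0.1],
    [0, 0, -0.05, 0, -0.1],
    [0, 0, -0.05, 0, -0.1],
    [-0.04, 0, -0.04, 0, -0.1]
  ]
}}

```text
t: 17.2
ee_pos: [465.9, -227.4, 298.9]
orientation: [3.127, 0.263, 0.009]
ft_force: [-0.0, 0.5, 0.0]
width: 39.7
```

Emit:
{"api": "send_rows", "payload": {
  "rows": [
    [-0.04, 0, -0.02, 0, -0.1],
    [-0.03, 0, 0, 0, -0.1],
    [0, 0, 0, 0, -0.1]
  ]
}}

```text
t: 17.5
ee_pos: [390.9, -238.3, 315.7]
orientation: [3.131, 0.257, -0.0]
ft_force: [0.1, 0.2, 0.3]
width: 39.5
```

```bash
python3 look.py w15
python3 - <<'E'
from h import *
d=get_image("scene"); cv2.imwrite("pics/s15.png",cv2.resize(d["color"][80:300,120:400],None,fx=2.8,fy=2.7))
E
```

```text
17.55 [ 392.6 -238.5  315.6] yaw 0.1639 [ 0.001  0.001 -1.   ] [ 0.2 -0.8 -0.1] 39.42307256836199
```

View pics/w15.png

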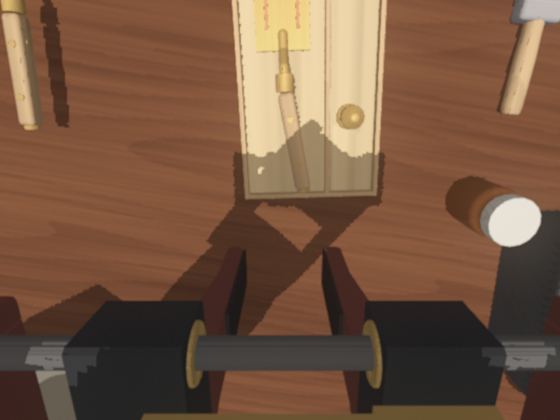

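View pics/s15.png

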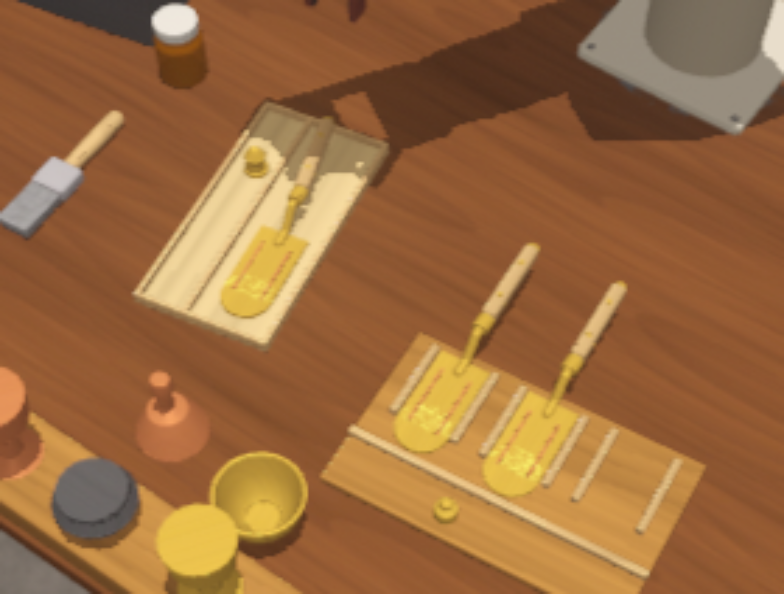

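The slice lies in the wide compartment with its handle at (287,95)–(303,187), swung to the right. The two sound slices, the finial and the weight are in their places. One numeric check before handing in.

Run:
```python
from h import *
w=get_image("wrist")
a,b=atz(w,287,98,44),atz(w,303,185,44); y=np.arctan2(*(a-b)[1::-1]); print("handle yaw",y)
print("blade heel bed coords")
B=np.array([515.9,-217.2]);k=.196;c,s=np.cos(k),np.sin(k)
for u,v,z in [(257,51,9),(310,49,9),(285,80,46),(303,188,46)]:
    d=atz(w,u,v,z)[:2]-B; print(round(d@[c,s],1),round(d@[-s,c],1))
print("joint",-(y-.196), telemetry.get_obs()["qvel"].round(3))
ctrl.close_job()
```

```text
handle yaw 0.3587675814155795
blade heel bed coords
10.7 25.7
10.9 -29.6
-20.9 -2.5
-128.6 -18.3
joint -0.1627675814155795 [ 0.013  0.021 -0.012 -0.002  0.    -0.001]
the job is handed in; nothing more can be done
```

The loose slice was the left one on the rack. It now lies flat and lengthwise in the wide compartment of the repair tray, handle towards you, and the job is handed in at about 17.6 s.

- **Testing:** I swung the middle slice's handle left, then right. It was sound, stopping at about 8 N and 11 N with only the slice's small play in the ribs. The left slice's handle then gave both ways at about 1 N or less. I did not test the third slice, since the loose one had been found.
- **Moving:** I gripped the loose slice by its ferrule and lowered it into the tray until the blade rested on the floor. The depth readings put the blade's top at about 9 mm along its whole length before I released it.
- **Last checks:** The blade's heel lies within about 2 mm of the compartment's centre line. The handle is swung about 0.16 rad to the right, with its end inside the tray. The last pictures show the two sound slices, the finial, the weight and the goods in view around the tray and rack in their places; the candlestick was not in them. The arm is clear and no check failed. Before the middle slice was released, I nudged it back to straight in its ribs.

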